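Bring the trolley wheel's valve round for the pump

ROBOT

A 6-joint arm with a two-finger parallel gripper is mounted at the origin on the work surface. World frame = base frame: x ahead of the robot, y to its left, z up, the work surface at z = 0. Lengths are in m, angles in rad, forces in N, time in s.
With the tool pointing down it reaches from about 0.25 to 0.775 m from the base axis. Payload 4 kg.
Tool frame: the origin (TCP) lies midway between the tips of the shut fingers; the grasp point (between the pads) lies 19 mm behind it; z points along the fingers, y is the direction in which the jaws open and shut (so a half turn about z gives the same grasp; the last joint's range is limited). The gripper opens to 94 mm and grips with 3 to 60 N. Pads are 16 mm wide; open, the fingers measure 119 mm over their backs; the gripper's body (75 mm by 177 mm) begins 78 mm behind the grasp point.
Start: joints at [-0.103, 0.087, 1.371, -0, 1.684, -0.103], TCP at [0.55, -0, 0.206] pointing down, gripper open.
Joint ranges: [-3.1, 3.1], [-0.76, 2.03], [0.27, 2.55], [-1.08, 4.22], [0.17, 2.65], [-2.57, 2.57]. Speed limits (rad/s): [2.79, 2.79, 3.14, 3.14, 3.14, 3.14].

INTERFACE

Orientations are given as [roll, pitch, yaw] about the fixed x, y, z axes, in that order (R = Rz(yaw) Ry(pitch) Rx(roll)).
In Python, from bench import robot, cams gives the robot as it stands.
- The arm moves only by the tool step_arm, never from a script. Its argument "plan" is a list that holds one entry, the list of rows, each a list of 5 numbers: the shift along the world's x, y, z in mm, then the turn about the world's z in rad, then the opening in per cent of the stroke, from 0 (shut) to 100 (fully open). In form: [[[tx, ty, tz, turn, fingers], ...]]. A call has 1 to 8 rows; each row is the pose to reach, as a shift and turn from the pose commanded when the call began; what a row does not reach only later rows make up. A row lasts 1/12 s, in which the tool goes at most 41.7 mm and 7.16 degrees, less where a joint would pass 70% of its speed; a pose out of reach is approached as far as the arm can. A call with a gripper value outside its range is refused whole. The fingers move at their own pace and stop on an object; the grip force is fixed at half the most. Time passes only in rows, so rows that repeat a pose let the fingers close. It gives the time, the measured TCP pose, the force and the opening at its end, in the units of the state.
- robot.get_obs(): the state, without advancing time (a new reading comes with each control period).
- cams.snapshot(name): name is "scene" or "side" or "wrist"; returns a dict with "frame" (384x512x3 uint8, red, green, blue), "camera_matrix" (3x3 intrinsics, pixels), "k1" (the pictures are not rectified: a ray, as slopes to the right and down, at radius r is drawn at 1 + k1 r^2 times it, then the intrinsics apply), "origin" and "attitude" of the camera in the world; the wrist camera has in their place "T_tool_cam" (4x4, takes a point from camera to tool coordinates, whose origin is the TCP and whose axes are the flange's). Camera axes: x right, y down, z forward; pixel columns grow to the right and rows downward; lengths in m; the calibration is good to about 2 mm. A picture is of the moment at which its call begins: read the wrist's pose just before it. There is no depth.
- robot.close_job(): hands the job in, once; it reports no verdict.
The state is a dict: "time": time; "joint_positions": joint angles; "qvel": joint speeds; "joint_torque": joint torques, N m; "tool_pos": TCP position; "ee_rot": TCP orientation; "wrist_force": force on the tool from outside, world axes, zero at the start; "wrist_torque": the same for the moment, N m; "width": finger opening in m.
Only numpy, scipy, OpenCV 4.12 (cv2) and the standard library are available. Lean on these libraries where they do the work, as an engineer would, in place of code of your own. Each camera call takes 0.05 s, during which the arm holds its last target. There are 200 camera calls.

TASK

The spoked trolley wheel on the red repair stand is to be pumped up: turn it by pushing one orange spoke after another, as many as it takes, with the closed fingertips, until the blue-capped valve is at the lowest place of the sloping wheel and its stem points straight up the slope at the hub. Push only on the spokes, not on the tyre or the valve, pinch or grasp nothing, and leave the pump, spray bottle, mug and tape where they are. Finish with the hand clear of the wheel.

Things in the scene. Friction and masses are not known exactly. Their poses are not given: they have to be found in the camera images.
- stand: Red repair stand fixed to the desk, feet 300 x 410 mm, a post at each side 155 mm high. Origin on the desk straight below the hub; x level towards the wheel's lowest place, z up. The wheel slopes at 30 degrees to the desk: its face looks up and towards +x, its highest place is at the -x side, its lowest at the +x side.
- front_bar (a point): Middle of the fixed steel bar that crosses in front of the wheel at the hub, along the stand's y, rim to rim: 12 mm wide, 5 mm thick, its middle 23 mm in front of the wheel's middle plane; the axle nut stands 5 mm above it. A like bar lies 23 mm behind the wheel. A finger between the spokes cannot pass the bars: it works in the wheel's lower or upper half.
- hub (a point): Centre of the wheel in its middle plane, 140 mm above the stand's origin. Turns with the wheel: z is the axle, out of the wheel's face; x points at the valve. Wheel: 300 mm over the tyre, 0.9 kg; rim down to radius 111 mm; hub 48 mm diameter, 36 mm long; five orange spokes 12 mm thick in the middle plane, hub to rim, at 36, 108, 180, 252 and 324 degrees from the valve.
- wheel (a joint): Turn of the wheel on its axle (rad): 0 (or any whole number of turns, 6.283) = the valve at the lowest place, stem pointing straight up the slope; grows counter-clockwise seen facing the wheel's face: a valve at the lowest place moves towards the stand's +y. Turns either way against a friction of about 0.15 N m and stays where it is left.
- valve_cap (a point): Inner end of the valve's blue cap (13 mm diameter), 80 mm from the wheel's axle in its middle plane. The valve stands inward from the rim (radius 122 to 80 mm), half-way between two spokes, and turns with the wheel.
- cap_goal (a point): Fixed point of the stand where the end of the blue cap (valve_cap) is when the valve is exactly at the lowest place.
- tyre: The wheel's black tyre, 29 mm thick, inner radius 121 mm, not to be pushed; origin at the wheel's centre, turns with the wheel.
- valve: The valve with its blue cap, not to be pushed; this origin lies at the wheel's centre, x points at the valve.
- pump: Blue hand pump lying on the desk, 222 mm long, 28 mm thick, black T-handle 75 mm wide at its +x end; origin on the desk under its middle. Leave alone.
- sprayer: White spray bottle with black head and orange nozzle, 72 mm diameter, 185 mm high; origin at the centre of its foot. Leave alone.
- mug: White mug, 80 mm diameter, 95 mm high, handle at its +y; origin at the centre of its foot. Leave alone.
- tape: Yellow roll of tape lying flat, 90 mm diameter, 24 mm high; origin at the centre of its underside. Leave alone.

How it is judged:
By the outcome, as a careful person would: the job done as asked, in the order asked, and still so for the second after the job is handed in, with the robot touching nothing.
It also fails if it takes over 58 s, if anything falls off the work surface, if the arm or the gripper's body presses on something with over 40 N, if the wrist force passes 120 N, or if a joint passes its speed limit or range.

## Working session

There is one attempt and no reset: what is moved stays moved. The work goes in short steps, Python scripts to look and compute and a tool call to move; the robot and the scene stay as the last step left them, time stands still between calls to the robot, and variables do not carry over. Pictures are saved under pics/ and viewed, about 8 in all and at most 12, crops included, and the job is handed in when it is done.

Besides the shell and the picture viewer there is one more tool, called as name(argument=value, ...), one argument or row to a line, values as JSON. step_arm: Moves the arm, as the interface text tells. Its arguments: {"type":"object","properties":{"plan":{"type":"array"}},"required":["plan"]}

```bash
mkdir -p pics; ls; cat > s.py <<'E'
from bench import robot, cams
import cv2, numpy as np, pickle
d={}
for n in ("scene","side"):
    s=cams.snapshot(n); d[n]=s
    cv2.imwrite(f"pics/{n}0.png",s["frame"][:,:,::-1])
    print(n,s["camera_matrix"].tolist(),s["k1"],s["origin"],s["attitude"])
pickle.dump(d,open("d.pkl","wb"))
print(robot.get_obs())
E
python3 s.py
```

```text
pics
scene [[386.4765296121764, 0.0, 257.87344577671325], [0.0, 386.4765296121764, 192.84598886554667], [0.0, 0.0, 1.0]] -0.08223329668103224 [1.31667089 0.64082137 0.76683901] [-2.13755665 -0.00980547  2.25042247]
side [[361.08428109713486, 0.0, 257.0434554554692], [0.0, 361.08428109713486, 195.60575286022558], [0.0, 0.0, 1.0]] -0.08277907074642282 [ 0.40790196 -1.09546548  0.73732958] [-2.09044035  0.02576673 -0.12461652]
{'time': 0.1, 'joint_positions': array([-1.03098389e-01,  8.78764786e-02,  1.37206290e+00, -3.22884176e-05,
        1.68360074e+00, -1.03095092e-01]), 'qvel': array([-7.46453363e-05, -1.52336070e-03, -3.95252501e-03,  1.45969860e-04,
        9.58302218e-04,  4.26360935e-05]), 'joint_torque': array([ 2.25695316e-03, -3.41256917e+01, -3.03301656e+01,  7.19034858e-02,
        3.05556308e-02, -9.49158243e-05]), 'tool_pos': array([5.49516919e-01, 3.49394246e-05, 2.04444147e-01]), 'ee_rot': array([-3.13965222e+00, -1.68499522e-04,  1.57078926e+00]), 'wrist_force': array([0.20757308, 0.17515123, 0.41380411]), 'wrist_torque': array([-0.01605831,  0.04237   , -0.02275133]), 'width': 0.0940384874815065}
```

View pics/scene0.png

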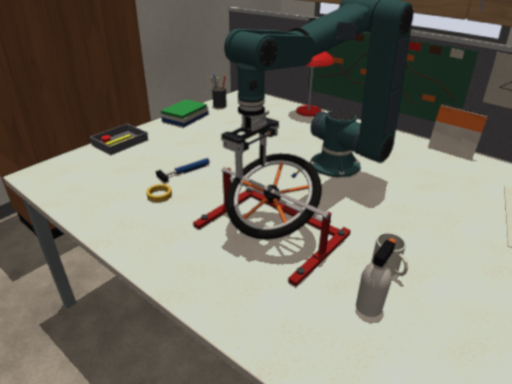

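View pics/side0.png

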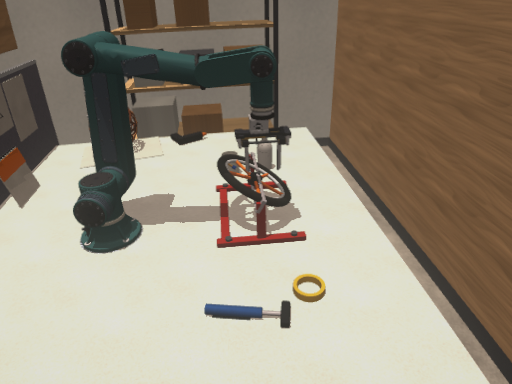

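The scene view shows the wheel around (273,195), the valve around (295,175), and the stand's red feet at about (200,222) and (295,275). In the side view the wheel is around (253,178) and slopes down to the right. I'll crop and enlarge both.

```bash
cat > h.py <<'E'
import cv2, numpy as np, pickle
from scipy.spatial.transform import Rotation as R
def cam(s): return s["camera_matrix"],s["k1"],np.array(s["origin"]),R.from_euler("xyz",s["attitude"]).as_matrix()
def proj(s,P):
    K,k,o,A=cam(s); p=(np.atleast_2d(P)-o)@A; q=p[:,:2]/p[:,2:]
    q=q*(1+k*(q**2).sum(1,keepdims=True)); return q@K[:2,:2].T+K[:2,2]
def ray(s,uv):
    K,k,o,A=cam(s); q=cv2.undistortPoints(np.array(uv,float).reshape(-1,1,2),K,np.array([k,0,0,0.]))[:,0]
    d=np.c_[q,np.ones(len(q))]@A.T; return o,d
def onplane(s,uv,p0,n):
    o,d=ray(s,uv); return o+d*(((p0-o)@n)/(d@n))[:,None]
E
python3 - <<'E'
from h import *
d=pickle.load(open("d.pkl","rb"))
a=d["scene"]["frame"][140:290,180:370,::-1]; b=d["side"]["frame"][140:260,190:330,::-1]
cv2.imwrite("pics/a.png",cv2.resize(a,(760,600),interpolation=cv2.INTER_CUBIC))
cv2.imwrite("pics/b.png",cv2.resize(b,(700,600),interpolation=cv2.INTER_CUBIC))
print(onplane(d["scene"],[(273,192)],np.array([0,0,.14]),np.array([0,0,1.])),onplane(d["side"],[(258,180)],np.array([0,0,.14]),np.array([0,0,1.])))
E
```

```text
[[0.51354262 0.05876952 0.14      ]] [[0.53993254 0.05464419 0.14      ]]
```

View pics/a.png

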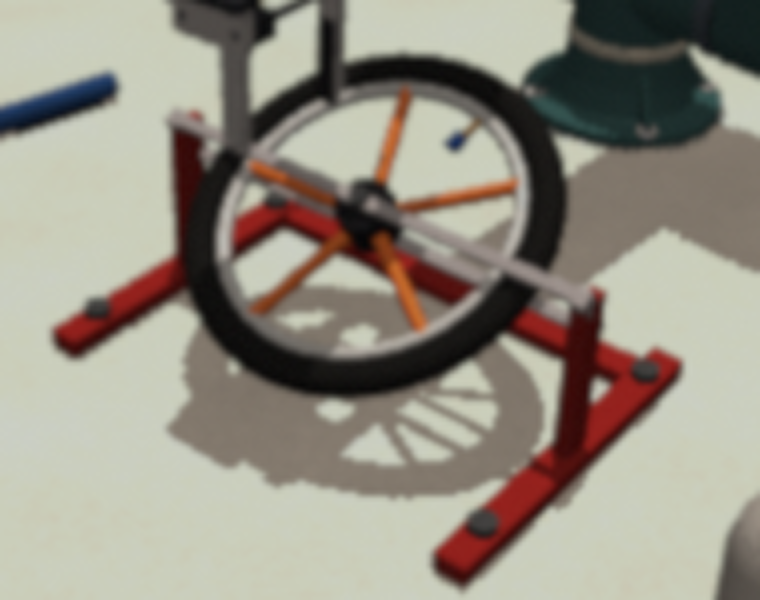

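View pics/b.png

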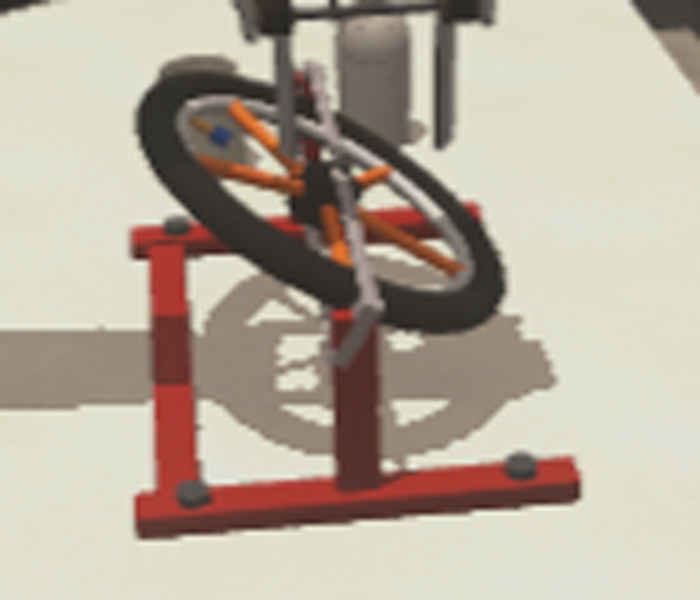

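The valve sits near the top of the wheel (cap at about (293,176) in the scene, (233,167) in the side view). All five spokes are visible. I'll fit the stand pose and wheel angle to the picked points.

```bash
cat >> h.py <<'E'
def model(x0,y0,yaw,th):
    e=np.array([np.cos(yaw),np.sin(yaw),0]); y=np.array([-e[1],e[0],0]); z=np.array([0,0,1.])
    u=e*np.cos(np.pi/6)-z*.5; n=e*.5+z*np.cos(np.pi/6); H=np.array([x0,y0,.14])
    return H,u,y,n,(lambda r,a,h=0: H+r*(np.cos(th+a)*u+np.sin(th+a)*y)+h*n)
E
cat > fit.py <<'E'
from h import *
from scipy.optimize import least_squares
d=pickle.load(open("d.pkl","rb"))
g=np.radians
S={(111,36):(405,92),(111,324):(517,186),(111,252):(422,327),(111,180):(258,310),(80,0):(449,147),'nut':(372,203)}
B={(111,36):(198,160),(111,324):(235,105),(111,180):(462,268),(80,0):(226,138)}
def res(p,full=False):
    H,u,y,n,f=model(*p); out=[]
    for n_,pts,sc,o in(("scene",S,4,(180,140)),("side",B,5,(190,140))):
        for k,v in pts.items():
            P=H+n*.03 if k=='nut' else f(k[0]/1e3,g(k[1]))
            out.append(proj(d[n_],P)[0]-((np.array(v)+.5)/sc-.5+o))
    return np.ravel(out)
s=least_squares(res,[.53,.055,0,3.],loss="soft_l1")
print(s.x,np.degrees(s.x[2:])); print(res(s.x).reshape(-1,2).round(1).tolist())
H,u,y,n,f=model(*s.x)
for nm in("scene","side"):
  im=np.ascontiguousarray(d[nm]["frame"][:,:,::-1]); o,sz,sc=((180,140),(190,150),4) if nm=="scene" else((190,140),(140,120),5)
  im=cv2.resize(im[o[1]:o[1]+sz[1],o[0]:o[0]+sz[0]],None,fx=sc,fy=sc)
  def dr(P,c):
    for q in (proj(d[nm],P)-o+.5)*sc: cv2.circle(im,tuple(int(t) for t in q),3,c,-1)
  dr([f(.111,g(a)) for a in(36,108,180,252,324)],(255,0,255)); dr([f(.08,0)],(0,255,0)); dr([f(.1495,a) for a in np.arange(0,6.28,.3)],(255,255,0))
  dr([H+n*.023+y*t for t in np.linspace(-.17,.17,9)],(0,255,255))
  cv2.imwrite(f"pics/fit_{nm}.png",im)
a=cv2.imread("pics/fit_scene.png");b=cv2.imread("pics/fit_side.png")
b=cv2.resize(b,(400,343));a=cv2.resize(a,(400,316));c=np.zeros((343,800,3),np.uint8);c[:316,:400]=a;c[:,400:]=b;cv2.imwrite("pics/fit.png",c)
E
python3 fit.py
```

```text
[ 0.52688456  0.06606016 -0.06490248  2.9036072 ] [ -3.71863796 166.36443798]
[[0.2, 2.1], [-0.5, 0.6], [0.5, 1.4], [0.3, 1.9], [0.0, 1.1], [-3.4, -1.1], [-0.7, 0.9], [-0.5, 0.5], [-1.6, 0.8], [0.1, 0.7]]
```

View pics/fit.png

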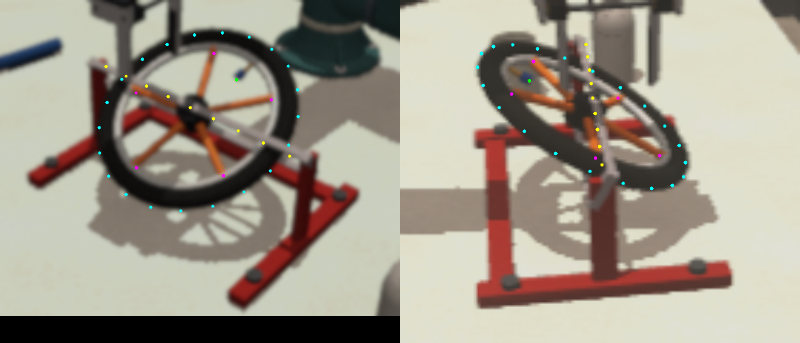

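```bash
cat > fit2.py <<'E'
exec(open("fit.py").read().split("s=least")[0])
z0=np.zeros(3);zz=np.array([0,0,1.])
F=lambda nm,L,sc,o:onplane(d[nm],[((np.array(v)+.5)/sc-.5+o) for v in L],z0,zz)
print("side near foot bottom ends",F("side",[(138,537),(580,502)],5,(190,140)).round(3).tolist())
print("scene",F("scene",[(462,583),(67,355),(437,568)],4,(180,140)).round(3).tolist())
S.pop('nut')
E={'scene':{-1:(176,121),1:(585,300)},'side':{-1:(370,300),1:(315,72)}}
def res2(p):
    out=[res(p[:4])]; H,u,y,n,f=model(*p[:4])
    for nm,sc,o in(("scene",4,(180,140)),("side",5,(190,140))):
        for k,v in E[nm].items(): out.append(proj(d[nm],H+n*.0245+y*k*p[4])[0]-((np.array(v)+.5)/sc-.5+o))
    return np.concatenate(out)
s=least_squares(res2,[.53,.055,0,3.,.17],loss="soft_l1")
print(s.x,np.degrees(s.x[2:4])); print(res2(s.x).reshape(-1,2).round(1).tolist())
E
python3 fit2.py
```

```text
side near foot bottom ends [[0.376, -0.132, 0.0], [0.674, -0.141, 0.0]]
scene [[0.672, 0.259, 0.0], [0.668, -0.129, 0.0], [0.671, 0.238, -0.0]]
[ 0.52659374  0.06535009 -0.01787923  2.86168887  0.19030552] [ -1.02440463 163.96269444]
[[0.0, 1.9], [-0.5, 0.9], [0.5, 1.7], [0.1, 1.6], [-0.1, 1.1], [-0.7, 0.7], [-0.7, 1.0], [-1.6, 0.8], [-0.1, 0.9], [-0.1, -0.2], [-0.8, 0.1], [0.1, 0.4], [-0.4, -1.1]]
```

The two fits and the stand's feet agree. The hub is at about (0.526, 0.066, 0.140), the stand yaw is about -1 to -2°, and the valve is at about 164°. 

I'll turn the wheel clockwise about 164°, pushing spokes towards -y in the lower half. First I'll shut the fingers and turn the jaws along y.

step_arm(
  plan=[
    [[0, 0, 20, 0.12, 0], [0, 0, 20, 0.24, 0], [5, 20, 20, 0.36, 0], [10, 40, 20, 0.48, 0], [15, 60, 20, 0.6, 0], [20, 90, 20, 0.72, 0], [20, 90, 20, 0.84, 0], [20, 90, 20, 0.96, 0]],
  ],
)

```text
time: 0.77
tool_pos: [0.5698, 0.0916, 0.2245]
ee_rot: [-3.141, -0.001, 2.539]
wrist_force: [0.0, 0.4, 0.3]
width: 0.0441
```

step_arm(
  plan=[
    [[0, 0, 0, 0.12, 0], [0, 0, 0, 0.24, 0], [0, 0, 0, 0.36, 0], [0, 0, 0, 0.48, 0], [0, 0, 0, 0.61, 0], [0, 0, 0, 0.61, 0]],
  ],
)

```text
time: 1.27
tool_pos: [0.5697, 0.09, 0.2248]
ee_rot: [-3.142, -0.001, -3.14]
wrist_force: [0.6, 0.2, 0.7]
width: 0.004
```

step_arm(
  plan=[
    [[0, 0, 0, 0, 0], [0, 0, -30, 0, 0], [0, 0, -60, 0, 0], [0, 0, -80, 0, 0], [0, 0, -100, 0, 0], [0, 0, -115, 0, 0], [0, 0, -124, 0, 0], [0, 0, -124, 0, 0]],
  ],
)

```text
time: 1.93
tool_pos: [0.5683, 0.0899, 0.0986]
ee_rot: [-3.141, -0.005, 3.139]
wrist_force: [-0.1, -0.6, -0.1]
width: 0.0004
```

```bash
cat > look.py <<'E'
import sys
from bench import robot, cams
from h import *
t=sys.argv[1]; o=robot.get_obs(); print(o["tool_pos"],o["wrist_force"],o["time"])
d={n:cams.snapshot(n) for n in("scene","side")}; pickle.dump(d,open("d.pkl","wb"))
a=cv2.resize(d["scene"]["frame"][140:290,200:350,::-1],(400,400),interpolation=cv2.INTER_CUBIC)
b=cv2.resize(d["side"]["frame"][130:250,200:320,::-1],(400,400),interpolation=cv2.INTER_CUBIC)
cv2.imwrite(f"pics/{t}.png",np.hstack([a,b]))
E
python3 look.py l1
```

```text
[0.56827984 0.089859   0.09861339] [-0.10470155 -0.59519025 -0.10262949] 1.9333
```

View pics/l1.png

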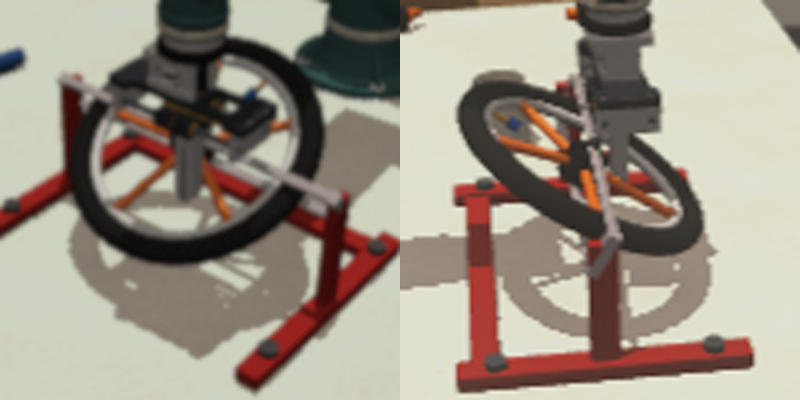

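The fingertip (about (188,190) in the left half) is in the gap between the two lower spokes, touching nothing. Sweeping towards -y.

step_arm(
  plan=[
    [[0, -8, 0, 0, 0], [0, -16, 0, 0, 0], [0, -24, 0, 0, 0], [0, -32, 0, 0, 0], [-1, -40, 0, 0, 0], [-1, -47, 0, 0, 0], [-1, -54, 0, 0, 0], [-1, -60, 0, 0, 0]],
  ],
)

```text
time: 2.7
tool_pos: [0.5699, 0.0293, 0.1025]
ee_rot: [3.141, 0.003, 3.14]
wrist_force: [1.9, 2.7, 1.9]
width: 0.0003
```

step_arm(
  plan=[
    [[0, -6, 0, 0, 0], [0, -12, 0, 0, 0], [0, -17, 0, 0, 0], [0, -22, 0, 0, 0], [0, -26, 0, 0, 0], [0, -26, 0, 0, 0], [0, -22, 0, 0, 0], [0, -22, 20, 0, 0]],
  ],
)

```text
time: 3.37
tool_pos: [0.5656, 0.0085, 0.1164]
ee_rot: [3.141, -0.011, 3.141]
wrist_force: [0.6, -0.5, -0.9]
width: 0.0004
```

step_arm(
  plan=[
    [[0, 0, 25, 0, 0], [0, 0, 50, 0, 0], [1, 35, 50, 0, 0], [2, 70, 50, 0, 0], [2, 100, 50, 0, 0], [2, 105, 50, 0, 0], [2, 105, 50, 0, 0]],
  ],
)

```text
time: 3.95
tool_pos: [0.5702, 0.1146, 0.1709]
ee_rot: [-3.141, -0.002, -3.139]
wrist_force: [0.2, -0.2, -0.0]
width: 0.0001
```

```bash
python3 look.py l2
```

```text
[0.57017071 0.11463629 0.17088441] [ 0.18463946 -0.24673377 -0.01394213] 3.95
```

View pics/l2.png

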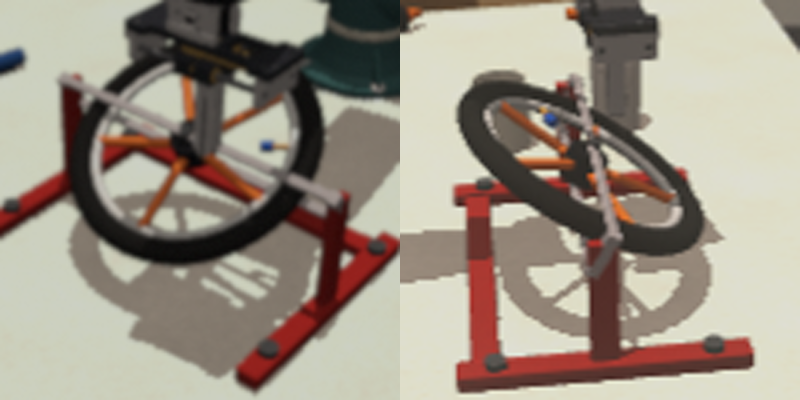

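The wheel has turned, and the blue cap is now at (265,147) in the left half. I'll measure the angle by colour masks cast onto the wheel plane.

```bash
cat > ang.py <<'E'
from h import *
def ang(d,P=(.5262,.0660,-.02),v=True):
    H,u,y,n,f=model(*P,0)
    for nm in("scene","side"):
        hsv=cv2.cvtColor(d[nm]["frame"],cv2.COLOR_RGB2HSV)
        def pts(lo,hi):
            vv,uu=np.nonzero(cv2.inRange(hsv,lo,hi)); q=onplane(d[nm],np.c_[uu,vv],H,n)-H
            s,t=q@u,q@y; r=np.hypot(s,t); return r,np.arctan2(t,s)
        r,a=pts((5,120,90),(18,255,255)); k=(r>.045)&(r<.108); r,a=r[k],a[k]
        m=np.degrees(np.angle(np.exp(5j*a).sum()))/5
        res={}
        for j in range(5):
            c=m+72*j; da=(np.degrees(a)-c+36)%72-36; w=abs((np.degrees(a)-c+180)%360-180)<18
            if w.sum()>8: res[round((c+180)%360-180,1)]=(int(w.sum()),round(float(np.mean(((np.degrees(a)-c+180)%360-180)[w])),1))
        rb,ab=pts((100,120,40),(130,255,255)); k=(rb>.07)&(rb<.105)
        print(nm,"spokes mod72 %.1f"%m,res,"blue deg",round(np.degrees(np.angle(np.exp(1j*ab[k]).sum())),1),int(k.sum()),"r %.3f"%rb[k].mean() if k.any() else "")
if __name__=="__main__": ang(pickle.load(open("d.pkl","rb")))
E
python3 ang.py
```

```text
scene spokes mod72 3.5 {np.float64(3.5): (58, -2.2), np.float64(75.5): (73, 1.5), np.float64(147.5): (31, 5.1), np.float64(-140.5): (46, 1.1), np.float64(-68.5): (78, -2.5)} blue deg 114.7 4 r 0.084
side spokes mod72 5.8 {np.float64(5.8): (51, 2.1), np.float64(149.8): (46, -4.4), np.float64(-138.2): (30, -1.0), np.float64(-66.2): (26, 3.7)} blue deg 108.5 6 r 0.096
```

θ is about 113°, as predicted. Second push: down into the gap, then sweep.

step_arm(
  plan=[
    [[0, 0, -25, 0, 0], [0, 0, -50, 0, 0], [0, 0, -70, 0, 0], [0, -8, -70, 0, 0], [0, -18, -70, 0, 0], [0, -26, -70, 0, 0], [-1, -33, -70, 0, 0], [-1, -40, -70, 0, 0]],
  ],
)

```text
time: 4.72
tool_pos: [0.5714, 0.0738, 0.1032]
ee_rot: [3.137, 0.004, 3.14]
wrist_force: [1.4, 5.3, -2.2]
width: 0.0005
```

step_arm(
  plan=[
    [[0, -8, 0, 0, 0], [0, -16, 0, 0, 0], [0, -24, 0, 0, 0], [-1, -32, 0, 0, 0], [-1, -40, 0, 0, 0], [-1, -47, 0, 0, 0], [-1, -53, 0, 0, 0], [-1, -58, 0, 0, 0]],
  ],
)

```text
time: 5.38
tool_pos: [0.5691, 0.0139, 0.1015]
ee_rot: [-3.141, 0.0, 3.14]
wrist_force: [1.6, 2.7, 1.1]
width: 0.0007
```

step_arm(
  plan=[
    [[0, -5, 0, 0, 0], [0, -9, 0, 0, 0], [0, -13, 0, 0, 0], [0, -13, 0, 0, 0], [0, -9, 0, 0, 0], [0, -9, 25, 0, 0], [0, -9, 50, 0, 0], [0, -9, 70, 0, 0]],
  ],
)

```text
time: 6.05
tool_pos: [0.5683, 0.0061, 0.1722]
ee_rot: [-3.141, -0.002, 3.141]
wrist_force: [0.1, 0.4, 1.2]
width: 0.0002
```

```bash
python3 look.py l3; python3 ang.py
```

```text
[0.56830214 0.006082   0.17220198] [0.09321814 0.38668083 1.19888821] 6.05
scene spokes mod72 2.7 {np.float64(2.7): (59, -2.6), np.float64(74.7): (81, 1.2), np.float64(146.7): (49, 4.2), np.float64(-141.3): (42, 1.5), np.float64(-69.3): (72, -3.0)} blue deg 38.5 10 r 0.081
side spokes mod72 3.9 {np.float64(3.9): (51, 2.4), np.float64(147.9): (45, -4.2), np.float64(-140.1): (35, -0.9), np.float64(-68.1): (22, 4.4)} blue deg 43.6 1 r 0.103
```

View pics/l3.png

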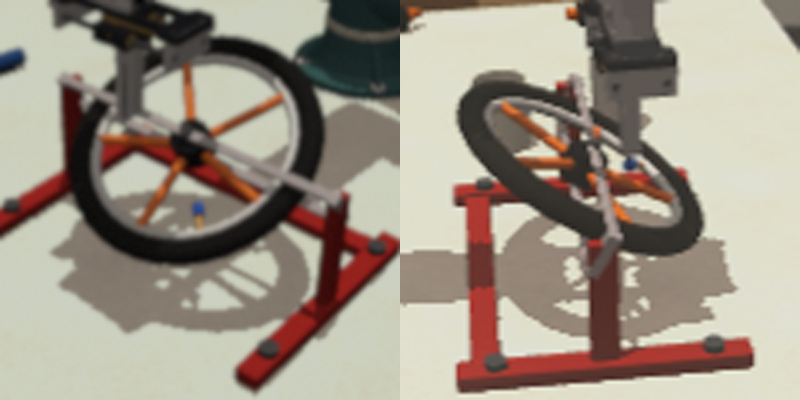

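θ is about 39.5°, with the valve now in the lower half. I'll push the next spoke, entering between it (at 3.5°) and the valve, close to the hub. I'll go slowly and stop short.

step_arm(
  plan=[
    [[0, 30, 0, 0, 0], [0, 60, 0, 0, 0], [0, 83, 0, 0, 0], [0, 83, 0, 0, 0], [0, 83, -25, 0, 0], [0, 83, -50, 0, 0], [0, 83, -68, 0, 0], [0, 83, -68, 0, 0]],
  ],
)

```text
time: 6.82
tool_pos: [0.5647, 0.0882, 0.0966]
ee_rot: [-3.14, -0.012, 3.141]
wrist_force: [0.1, 0.1, -0.3]
width: 0.0005
```

step_arm(
  plan=[
    [[0, -3, 0, 0, 0], [0, -6, 0, 0, 0], [0, -9, 0, 0, 0], [0, -12, 0, 0, 0], [0, -15, 0, 0, 0], [0, -18, 0, 0, 0], [0, -20, 0, 0, 0], [0, -22, 0, 0, 0]],
  ],
)

```text
time: 7.48
tool_pos: [0.5694, 0.0668, 0.1045]
ee_rot: [3.141, 0.001, 3.141]
wrist_force: [-0.4, 5.3, 1.1]
width: 0.0003
```

```bash
python3 look.py l4; python3 ang.py
```

```text
[0.56935399 0.06675354 0.10453525] [-0.37866396  5.25872131  1.05182598] 7.4833
scene spokes mod72 -20.7 {np.float64(-20.7): (48, -3.6), np.float64(51.3): (66, -0.3), np.float64(123.3): (54, 3.4), np.float64(-164.7): (14, 1.2)} blue deg 13.0 4 r 0.082
side spokes mod72 -22.5 {np.float64(-22.5): (48, 3.2), np.float64(121.5): (35, -3.7), np.float64(-166.5): (49, -2.7), np.float64(-94.5): (25, 2.6)} blue deg 0.0 0
```

step_arm(
  plan=[
    [[0, -2, 0, 0, 0], [0, -4, 0, 0, 0], [0, -5, 0, 0, 0], [0, -6, 0, 0, 0], [0, -7, 0, 0, 0], [0, -8, 0, 0, 0], [0, -8, 0, 0, 0], [0, -8, 0, 0, 0]],
  ],
)

```text
time: 8.25
tool_pos: [0.5697, 0.0585, 0.104]
ee_rot: [-3.141, 0.002, 3.141]
wrist_force: [2.4, 2.1, 2.7]
width: 0.0004
```

step_arm(
  plan=[
    [[0, 4, 0, 0, 0], [0, 4, 30, 0, 0], [0, 4, 70, 0, 0], [0, 4, 110, 0, 0], [0, 4, 150, 0, 0], [0, 4, 180, 0, 0], [0, 4, 180, 0, 0]],
  ],
)

```text
time: 8.83
tool_pos: [0.5709, 0.062, 0.2914]
ee_rot: [-3.14, 0.012, 3.139]
wrist_force: [0.5, -0.8, 1.5]
width: 0.0006
```

```bash
python3 look.py l5; python3 ang.py
```

```text
[0.5708512  0.06197954 0.29137672] [ 0.48822207 -0.77251104  1.48435873] 8.8333
scene spokes mod72 -31.1 {np.float64(-31.1): (48, -4.7), np.float64(40.9): (60, -0.4), np.float64(112.9): (54, 3.2), np.float64(-175.1): (42, 2.8), np.float64(-103.1): (21, -1.6)} blue deg 1.7 5 r 0.083
side spokes mod72 -31.7 {np.float64(-31.7): (47, 3.5), np.float64(40.3): (24, 0.9), np.float64(112.3): (35, -4.5), np.float64(-175.7): (52, -3.1), np.float64(-103.7): (25, 1.5)} blue deg 0.0 0
```

View pics/l5.png

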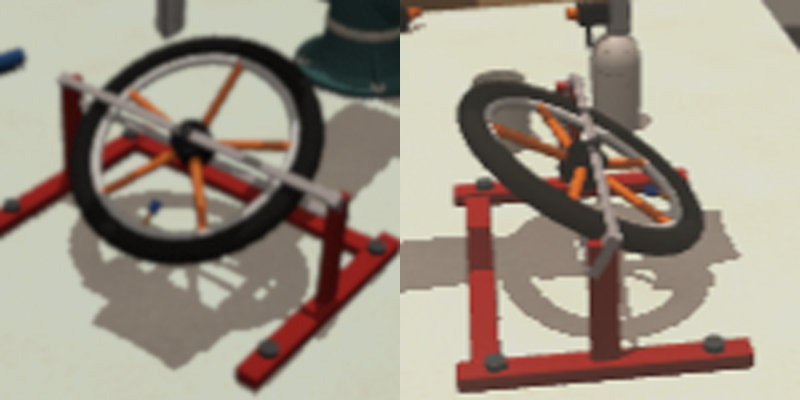

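The hand is clear and the valve is slightly short of the lowest place, with the cap at (155,206) in the left half. I'll refine the angle with a fit that frees the centre in each view, plus the stand yaw from its straight edges.

```bash
cat > ang2.py <<'E'
from h import *
from scipy.optimize import least_squares
d=pickle.load(open("d.pkl","rb"))
H,u,y,n,f=model(.5262,.066,-.02,0)
for nm in("scene","side"):
    hsv=cv2.cvtColor(d[nm]["frame"],cv2.COLOR_RGB2HSV)
    vv,uu=np.nonzero(cv2.inRange(hsv,(5,110,70),(18,255,255)))
    q=onplane(d[nm],np.c_[uu,vv],H,n)-H; st=np.c_[q@u,q@y]; r=np.hypot(*st.T); st=st[(r>.04)&(r<.112)]
    def res(p):
        w=st-p[:2]; a=np.arctan2(w[:,1],w[:,0]); da=(a-p[2]+np.pi/5)%(2*np.pi/5)-np.pi/5
        return np.hypot(*w.T)*np.sin(da)*1e3
    p=least_squares(res,[0,0,np.radians(-32)],loss="soft_l1",f_scale=2,x_scale=[.005,.005,.05])
    w=st-p.x[:2]; c=p.x[2]
    per=[]
    for j in range(5):
        a=(np.arctan2(w[:,1],w[:,0])-c-j*2*np.pi/5+np.pi)%(2*np.pi)-np.pi; k=abs(a)<.3; per.append((int(k.sum()),round(np.degrees(a[k].mean()),1)))
    vb,ub=np.nonzero(cv2.inRange(hsv,(100,100,30),(130,255,255))); qb=onplane(d[nm],np.c_[ub,vb],H,n)-H; b=np.c_[qb@u,qb@y]-p.x[:2]; k=(np.hypot(*b.T)<.11)&(np.hypot(*b.T)>.065)
    print(nm,"centre mm",(p.x[:2]*1e3).round(1),"theta %.2f"%(np.degrees(c)+36),per,"rms %.1f"%np.sqrt((res(p.x)**2).mean()),"blue",np.degrees(np.arctan2(b[k,1],b[k,0])).mean().round(1),k.sum())
    # yaw of the steel bar: grey-light pixels near the expected bar, cast on plane h=25.5mm
    P0=H+.0255*n; V,U=np.mgrid[0:384,0:512]; g=onplane(d[nm],np.c_[U.ravel(),V.ravel()],P0,n)-H; s,t=g@u,g@y
    F=d[nm]["frame"].reshape(-1,3).astype(float); gray=F.mean(1); 
    m=(abs(s)<.014)&(abs(t)>.035)&(abs(t)<.105)
    print(nm,"bar win",[(int(tt*1e3),[int(gray[m&(abs(t-tt)<.006)&(abs(s-ss)<.002)].mean()) if (m&(abs(t-tt)<.006)&(abs(s-ss)<.002)).any() else 0 for ss in np.arange(-.014,.015,.004)]) for tt in(-.1,-.07,-.04,.04,.07,.1)])
E
python3 ang2.py
```

```text
scene centre mm [-3.4 -4.1] theta 4.73 [(67, np.float64(-0.6)), (72, np.float64(0.4)), (64, np.float64(-0.2)), (48, np.float64(0.0)), (25, np.float64(0.1))] rms 5.1 blue 4.7 6
scene bar win [(-100, [134, 144, 146, 143, 131, 128, 128, 126]), (-70, [112, 110, 131, 142, 139, 156, 143, 118]), (-40, [173, 152, 145, 145, 137, 147, 144, 108]), (40, [179, 150, 141, 141, 124, 91, 46, 23]), (70, [104, 120, 133, 131, 129, 156, 153, 116]), (100, [194, 187, 156, 125, 124, 155, 158, 136])]
side centre mm [4.2 5. ] theta 4.31 [(60, np.float64(-0.2)), (33, np.float64(0.4)), (41, np.float64(0.5)), (60, np.float64(0.3)), (33, np.float64(-0.2))] rms 10.4 blue 6.6 4
side bar win [(-100, [42, 49, 122, 160, 151, 119, 59, 0]), (-70, [44, 47, 124, 166, 153, 131, 110, 0]), (-40, [45, 50, 125, 166, 153, 119, 65, 0]), (40, [85, 83, 126, 0, 156, 0, 147, 97]), (70, [47, 86, 146, 164, 139, 114, 0, 46]), (100, [0, 48, 124, 100, 109, 82, 57, 0])]
```

Both views give θ ≈ 4.5°, and the bar direction confirms the yaw. Final nudge: about 4.7 mm past the previous contact at y = 0.0585.

step_arm(
  plan=[
    [[-1, 2, -40, 0, 0], [-1, 2, -80, 0, 0], [-1, 2, -120, 0, 0], [-1, 2, -150, 0, 0], [-1, 2, -175, 0, 0], [-1, 2, -187, 0, 0], [-1, 2, -187, 0, 0], [-1, 2, -187, 0, 0]],
  ],
)

```text
time: 9.6
tool_pos: [0.5663, 0.0647, 0.0947]
ee_rot: [-3.141, -0.005, 3.141]
wrist_force: [-0.7, -0.4, -0.2]
width: 0.0007
```

step_arm(
  plan=[
    [[0, -3, 0, 0, 0], [0, -5, 0, 0, 0], [0, -6, 0, 0, 0], [0, -7, 0, 0, 0], [0, -8, 0, 0, 0], [0, -9, 0, 0, 0], [0, -10, 0, 0, 0], [0, -10, 0, 0, 0]],
  ],
)

```text
time: 10.27
tool_pos: [0.5688, 0.0547, 0.0974]
ee_rot: [-3.141, 0.002, 3.141]
wrist_force: [2.0, 2.3, 2.1]
width: 0.0002
```

step_arm(
  plan=[
    [[0, 4, 0, 0, 0], [0, 4, 30, 0, 0], [0, 4, 70, 0, 0], [0, 4, 110, 0, 0], [0, 4, 150, 0, 0], [0, 4, 185, 0, 0], [0, 4, 185, 0, 0]],
  ],
)

```text
time: 10.85
tool_pos: [0.5703, 0.0578, 0.2905]
ee_rot: [-3.139, 0.014, 3.139]
wrist_force: [0.4, 0.8, 1.7]
width: 0.0004
```

```bash
python3 look.py l6; python3 ang2.py | grep theta
```

```text
[0.57025252 0.05784126 0.29051693] [0.35688715 0.84361894 1.68159473] 10.85
scene centre mm [-3.3 -4. ] theta -0.36 [(68, np.float64(-1.0)), (72, np.float64(0.9)), (54, np.float64(-0.0)), (52, np.float64(-0.0)), (40, np.float64(0.2))] rms 7.7 blue -0.5 9
side centre mm [4.  5.3] theta -0.82 [(57, np.float64(0.1)), (35, np.float64(0.3)), (39, np.float64(-0.4)), (60, np.float64(0.7)), (27, np.float64(-0.9))] rms 10.8 blue 1.5 5
```

Both views now give θ ≈ -0.6°, and the blue cap averages about 0°. I'll do an independent close check with the wrist camera.

```bash
cat > w.py <<'E'
from bench import robot,cams
from h import *
o=robot.get_obs(); s=cams.snapshot("wrist"); T=np.eye(4); T[:3,:3]=R.from_euler("xyz",o["ee_rot"]).as_matrix(); T[:3,3]=o["tool_pos"]
C=T@s["T_tool_cam"]; s["origin"]=C[:3,3]; s["attitude"]=R.from_matrix(C[:3,:3]).as_euler("xyz"); pickle.dump(s,open("w.pkl","wb"))
im=np.ascontiguousarray(s["frame"][:,:,::-1])
H,u,y,n,f=model(.5262,.066,-.02,0)
for P in [H+.0255*n+y*t for t in np.linspace(-.12,.12,7)]+[f(r,0) for r in(.05,.08,.11)]+[f(.111,np.radians(a)) for a in(36,108,180,252,324)]:
    p=proj(s,P)[0]; cv2.circle(im,(int(p[0]),int(p[1])),2,(255,0,255),-1)
cv2.imwrite("pics/w.png",im)
E
python3 w.py
```

```text
(no output)
```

View pics/w.png

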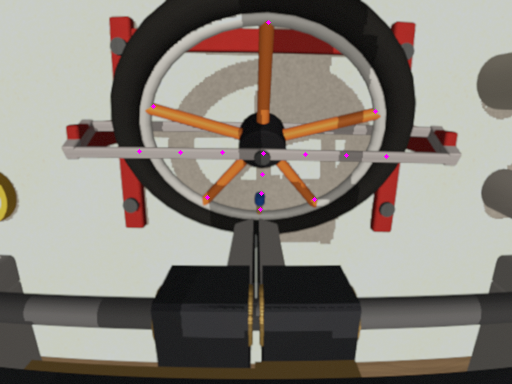

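The wrist view shows the whole wheel. The predicted points at θ=0 (magenta) lie on the valve at (260,199), on the spoke ends and on the bar. I'll put a number on it.

```bash
python3 - <<'E'
src=open("ang2.py").read().split("    # yaw")[0].replace('d=pickle.load(open("d.pkl","rb"))','d={"w":pickle.load(open("w.pkl","rb"))}').replace('("scene","side")','("w",)')
exec(src)
# bar yaw: upper/lower edge rows of the bar, cast to plane h=25.5
s=d["w"]; g=s["frame"].mean(2)
L=[]
for c in [90,105,115,*range(140,235,8),*range(290,385,8),415,430]:
    k=np.arange(140,168); col=cv2.GaussianBlur(g,(3,3),0)[k,c]; j=np.argmax(np.diff(col[:16])) ; L.append((c,k[0]+j+.5))
P=onplane(s,L,H+.0255*n,n); A=np.polyfit(P[:,1],P[:,0],1); r=P[:,0]-np.polyval(A,P[:,1]); k=abs(r)<.003; A=np.polyfit(P[k,1],P[k,0],1)
print("bar yaw deg",-np.degrees(np.arctan(A[0])),k.sum(),len(k))
E
```

```text
w centre mm [ 2.4 -1.7] theta -0.28 [(475, np.float64(0.1)), (463, np.float64(0.0)), (888, np.float64(0.1)), (1087, np.float64(0.0)), (878, np.float64(0.1))] rms 6.0 blue -0.4 100
bar yaw deg -1.099853417453967 24 29
```

The wrist view gives θ ≈ -0.3°, and the bar's measured yaw of -1.10° matches the assumed -1.15°. The hand is about 19 cm up and clear, so I'm handing in.

```bash
python3 -c "
from bench import robot
print(robot.close_job())"
```

```text
the job is handed in; nothing more can be done
None
```

The wheel is turned so that the valve is at the lowest place, to within about 1° by my camera checks, and I handed the job in. I pushed three spokes in turn with the closed fingertips, working in the lower half. That turned the wheel clockwise from about 164°, and I finished with a small nudge on the last spoke.

**Last checks:**

| Check | Wheel angle | Blue cap |
|---|---|---|
| Wrist camera | -0.3° | -0.4° |
| Scene camera | -0.4° | -0.5° |
| Side camera | -0.8° | +1.5° (only 5 pixels) |

- **Stand direction:** the steel bar's measured yaw was -1.10°, against the -1.15° I used for these angles.
- **Disagreement:** the fitted wheel centres differed by several millimetres between cameras, so the angles are good to about 1°.
- **Forces and clearance:** the highest force I read while pushing was about 6 N. The hand ended well above the wheel, touching nothing, at about 11 s. The moves stayed over the wheel, away from the pump, bottle, mug and tape; I did not re-measure where those four ended up.

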